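# Nip the re-glued account book in the bench press

### The arm

A 7-joint arm with a two-finger parallel gripper is mounted at the origin on the work surface; the furniture and walls round the work are solid. World frame = base frame: x ahead of the robot, y to its left, z up, the work surface at z = 0. Lengths are in m, angles in rad, forces in N, time in s.
With the tool pointing down it reaches from about 0.425 to 1.025 m from the base axis. Payload 9.4 kg.
Tool frame: the origin (TCP) lies between the finger pads; the fingertips stand 19 mm ahead of it and the grasp point (between the pads) is the TCP; z points along the fingers, y is the line along which they close (so a half turn about z gives the same grasp; the last joint's range is limited). The gripper opens to 93 mm and grips with 3 to 60 N. Pads are 15 mm wide; open, the fingers measure 128 mm over their backs; the gripper's body (75 mm by 188 mm) begins 65 mm behind the grasp point.
Start: joints at [-1.299, 0.599, -0.003, 1.599, 0.002, 0.943, -0.08], TCP at [0.248, 0.681, 0.238] pointing down, gripper open.
Joint ranges: [-2.57, 2.57], [-0.35, 1.97], [-1.29, 1.29], [0.11, 2.56], [-1.05, 4.19], [0.11, 1.86], [-2.63, 2.63]. Speed limits (rad/s): [2.22, 2.22, 3.01, 3.01, 3.14, 3.14, 3.14].

### API

Orientations are given as a unit quaternion [w, x, y, z].
In Python, from station import * gives the robot as it stands.
- The arm moves only by the tool move_arm, never from a script. Its argument "increments" is a list of rows, each a list of 3 entries, a list of its own where there are three numbers: the opening, from 0 (shut) to 1 (fully open), then the shift along the tool's x, y, z as a fraction of full scale, then the turn about the tool's z as a fraction of full scale. In form: [[claw, [tx, ty, tz], roll], ...]. A call has 1 to 20 rows; each row shifts and turns the commanded pose from where the row before left it, along the tool's axes as they then stand; what a row does not reach is not made up. Full scale, the value 1, is 0.02 m for a shift and 45 degrees for a turn. A row lasts 1/12 s, in which the tool goes at most 41.7 mm and 7.16 degrees, less where a joint would pass 70% of its speed; a pose out of reach is approached as far as the arm can. A call with a number of a shift or a turn outside -1 to 1 is refused whole. A call with a gripper value outside its range is refused whole. The fingers move at their own pace and stop on an object; "squeeze" is the grip in N (left out, the last holds). Time passes only in rows, so rows that do not move let the fingers close. It gives the time, the measured TCP pose, the force, the opening and the grip force at its end, in the units of the state.
- get_obs(): the state, without advancing time (a new reading comes with each control period).
- read_camera(name): name is "side" or "top"; returns a dict with "frame" (384x512x3 uint8, blue, green, red), "intrinsics" (3x3 intrinsics, pixels), "R" (3x3) and "t" (3): a world point X has camera coordinates R X + t. Camera axes: x right, y down, z forward; pixel columns grow to the right and rows downward; lengths in m; the calibration is good to about 2 mm. A picture is of the moment at which its call begins. There is no depth.
- close_job(): hands the job in; it is judged then, once.
The state is a dict: "time_s": time; "joint_pos": joint angles; "qd": joint speeds; "joint_torque": joint torques, N m; "eef_pos": TCP position; "eef_rot": TCP orientation; "wrist_force": force on the tool from outside, world axes, zero at the start; "moment": the same for the moment, N m; "width": opening from 0.0 (shut) to 1.0 (fully open); "grip_force": force on a finger pad.
Only numpy, scipy, OpenCV 4.12 (cv2) and the standard library are available. Lean on these libraries where they do the work, as an engineer would, in place of code of your own. Each camera call takes 0.05 s, during which the arm holds its last target. There are 200 camera calls.

### The job

The spine of the collection's account book has just been glued. Push the book along the bed of the small bench press, spine first, until its spine sits fully home and square against the back fence, then turn the knob clockwise until the platen holds the book firmly, with about 15 N: under 8 N will not bond and over 25 N, even for a moment, squeezes the glue out. Let go of the knob and leave the things standing beside the press where they are.

Things in the scene. Friction and masses are not known exactly. Their poses are not given: they have to be found in the camera images.
- press: Grey bench press, fixed. Origin under its screw axis at table height; +x to the back, +y left, z up. Steel bed face at z 22 mm, x -102 to +40, 200 wide (base 272 wide, front edge at x -105). Columns of 18 mm diameter at y +-118; crosshead 38 deep, 276 wide, z 104 to 128 (round boss to 130, column nuts to 147). Back fence on the bed: front face at x +40, 20 mm high, 190 wide.
- fence (a point): Middle of the front face of the back fence, at x +40, y 0, z 30 mm in the press's frame; same axes as the press.
- knob_grip (a point): Point on the axis of the round black knurled knob on top of the screw, halfway up it: the height to grip. Knob diameter 45 mm, 29 mm high from 15 mm below this point to 14 mm above; upright axis. It sinks with the platen; at knob angle 0 it stands 177 mm above the table.
- knob (a joint): Angle of the knob, rad. Grows clockwise seen from above; range 0 to 4.6. Steep thread: knob and platen sink 30 mm per turn (4.77 mm per rad) as it grows. Turning it freely takes about 0.12 N m of friction; each 10 N under the platen adds 0.048 N m, and pushing the knob down by 10 N takes as much off. At the start the platen hangs at least 3.5 mm clear of the book. It stays where it is left.
- platen: Grey pressing plate of the press, 84 (x) by 166 (y) by 11 mm, guided, does not turn. Origin: middle of its flat pressing underside, on the screw axis; 64 mm above the table at knob angle 0 and 4.77 mm lower per rad. Axes as the press.
- book: Hardback account book, grey cloth, lying on the bed with its spine (darker blue cloth strip, x +62 mm) to the fence. 125 (x) by 176 (y) mm, swollen: 26 to 34 mm thick, it varies and is not measured. Origin: centre of its underside. About 0.5 kg. Fully home its origin is at x -22.5 mm in the press's frame. It gives about 1 mm per 9 N under the platen; friction on the bed is ordinary.
- cream: Bystander: round cream tube with brown cap lying on its side left of the press, 39 mm thick, 150 long (along its y). Origin: centre of its underside.
- parcel_tape: Bystander: roll of brown parcel tape lying flat in front of the press on the right, 96 mm across, 48 high. Origin: centre of its underside.
- lotion: Bystander: white pump bottle with black pump right of the press, 70 mm across, 200 high. Origin: centre of its underside.

How it is judged:
On the way, in this order (a step that is already met when the one before it is completed fails the run):
1. the book lies home and square against the back fence, not yet pressed (x of book in the frame of press above -0.0255 m and y of book in the frame of press between -0.014 and 0.014 m and angle between the x axis of book and the x axis of press, either way round below 0.04 rad and angle between book's own z axis and vertical below 0.06 rad and contact force between platen and book below 2 N), for 0.2 s.
2. the platen presses the home book with more than 8 N (x of book in the frame of press above -0.0255 m and y of book in the frame of press between -0.014 and 0.014 m and angle between the x axis of book and the x axis of press, either way round below 0.04 rad and angle between book's own z axis and vertical below 0.06 rad and contact force between platen and book above 8 N), for 0.2 s.
At the end, for the whole second after the job is handed in: The book lies flat on the bed with its spine within 3 mm of the back fence, square to it within 0.04 rad and within 14 mm of the middle sideways; the platen rests on it with 8 to 25 N and stays so with the knob released; all is still (all of step 2 and contact force between platen and book below 25 N and linear speed of platen below 0.003 m/s and linear speed of book below 0.005 m/s); the robot touches nothing.
It fails at once if the platen presses the book with more than 25 N (contact force between platen and book above 25 N).
It fails at once if a bystander (cream tube, parcel tape, lotion bottle) is moved more than 15 mm or tipped (distance of any of cream, parcel_tape, lotion from where it was at the start of the episode above 0.015 m or angle between lotion's own z axis and vertical above 0.3 rad).
It also fails if it takes over 72 s, if anything falls off the work surface, if the arm or the gripper's body presses on something with over 40 N, if the wrist force passes 120 N, or if a joint passes its speed limit or range.

## Working session

There is one attempt and no reset: what is moved stays moved. The work goes in short steps, Python scripts to look and compute and a tool call to move; the robot and the scene stay as the last step left them, time stands still between calls to the robot, and variables do not carry over. Pictures are saved under pics/ and viewed, at most 10 in all, crops included, and the job is handed in when it is done.

Besides the shell and the picture viewer there is one more tool, called after "Request:" as name(argument=value, ...) on one line, values as JSON. move_arm: Moves the arm, as the interface text tells. Its arguments: {"type":"object","properties":{"increments":{"type":"array","items":{"type":"array"}},"squeeze":{"type":"number"}},"required":["increments"]}

```bash
mkdir -p pics; ls
python3 - <<'E'
from station import *
import cv2
for n in ("side","top"):
    c=read_camera(n); cv2.imwrite(f"pics/{n}0.png",c["frame"]); print(n,c["intrinsics"].tolist(),c["R"].round(4).tolist(),c["t"].round(4).tolist())
o=get_obs(); print({k:(o[k]) for k in ("time_s","eef_pos","eef_rot","wrist_force","width")})
E
```

```text
pics
side [[444.5376825250298, 0.0, 249.50735848366656], [0.0, 444.5376825250298, 184.93660801770463], [0.0, 0.0, 1.0]] [[-0.9868, -0.1622, -0.0006], [-0.105, 0.6415, -0.7599], [0.1236, -0.7498, -0.6501]] [0.5268, 0.1262, 1.0988]
top [[465.81566063595653, 0.0, 254.0261669752686], [0.0, 465.81566063595653, 190.01751410805144], [0.0, 0.0, 1.0]] [[0.0006, -0.9997, 0.0232], [-0.9943, -0.0031, -0.1061], [0.1062, -0.023, -0.9941]] [0.0108, 0.5534, 1.0897]
{'time_s': 0.1, 'eef_pos': array([0.24764629, 0.68096175, 0.23685341]), 'eef_rot': array([-6.15492194e-05,  1.73483658e-01,  9.84836502e-01, -6.93244273e-04]), 'wrist_force': array([ 0.01606659, -0.54169686,  0.07123637]), 'width': 1.0006560173675851}
```

View pics/side0.png

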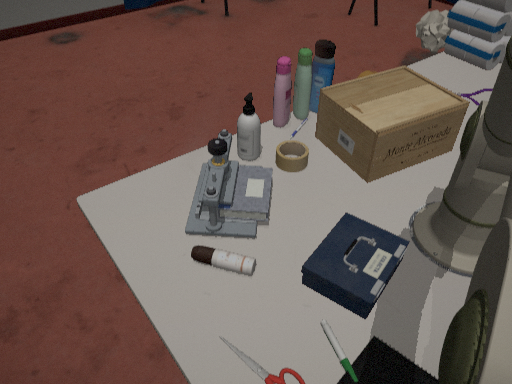

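View pics/top0.png

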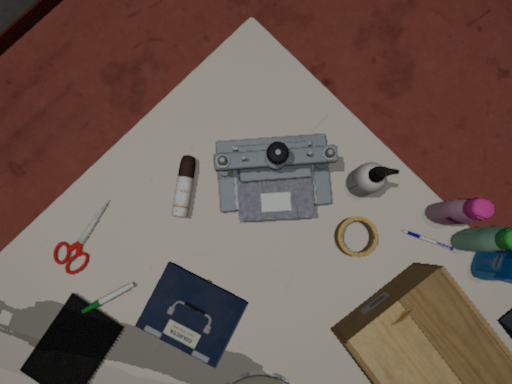

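The top view shows the press with its knob near (278,153) and column nuts near (223,160) and (330,153). The book's front edge is at about row 220, the tape at (357,237), the lotion at (370,180) and the cream at (184,187). I'll measure on an enlarged crop.

```bash
cat > h.py <<'E'
import numpy as np, cv2
from station import *
def ray(c,px,z):
    d=c["R"].T@np.linalg.inv(c["intrinsics"])@[px[0],px[1],1]; o=-c["R"].T@c["t"]
    return o+d*(z-o[2])/d[2]
def proj(c,X):
    p=c["intrinsics"]@(c["R"]@np.asarray(X)+c["t"]); return p[:2]/p[2]
def crop(c,x,y,w,h,s,name):
    cv2.imwrite(name,cv2.resize(c["frame"][y:y+h,x:x+w],None,fx=s,fy=s,interpolation=cv2.INTER_CUBIC))
E
python3 - <<'E'
from h import *
c=read_camera("top"); crop(c,205,125,140,105,5.7,"pics/t1.png")
s=read_camera("side"); crop(s,180,120,100,125,4.7,"pics/s1.png")
for n,p,z in (("knob",(278,153),.19),("nutL",(223,160),.147),("nutR",(330,153),.147)): print(n,ray(c,p,z).round(4))
def blob(f,m,n,z,c):
    k,l,st,ce=cv2.connectedComponentsWithStats(m.astype(np.uint8)); i=1+st[1:,4].argmax(); print(n,st[i],ce[i],ray(c,ce[i],z).round(4))
E
```

```text
knob [ 0.6137 -0.0341  0.19  ]
nutL [0.6058 0.0817 0.147 ]
nutR [ 0.6223 -0.1506  0.147 ]
```

View pics/t1.png

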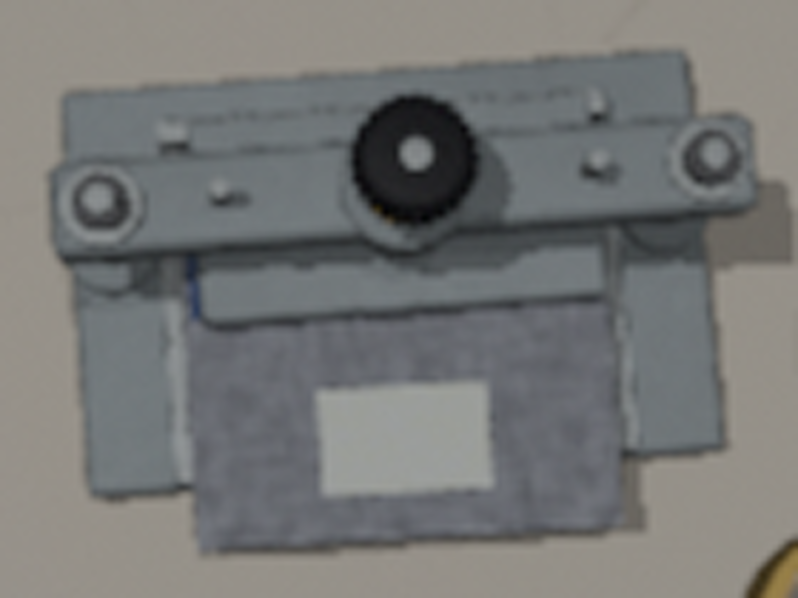

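View pics/s1.png

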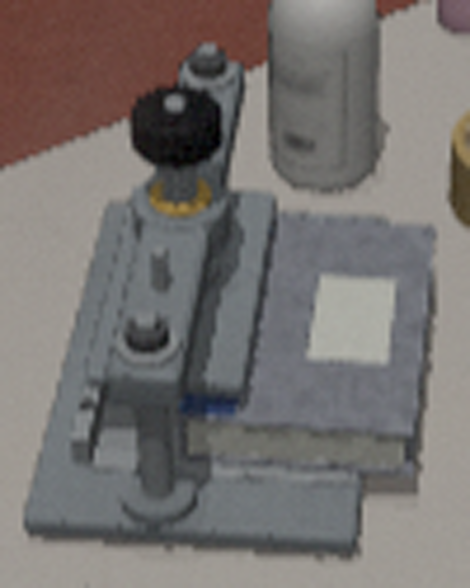

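The crops show the knob, the two column nuts, and the base and book front corners clearly. In the top crop the book's front corners are at (203,552) and (620,528), the base's at (95,495) and (725,450), and the nuts at (100,200) and (713,153).

Run:
```python
from h import *
c=read_camera("top"); s=read_camera("side")
T=lambda x,y:(205+x/5.7-.4,125+y/5.7-.4); S=lambda x,y:(180+x/4.7-.4,120+y/4.7-.4)
L=ray(c,T(100,200),.147);R=ray(c,T(713,153),.147)
d=L-R; print("nuts",L.round(4),R.round(4),"dist",np.linalg.norm(d).round(4)," yaw",np.arctan2(-d[0],d[1]).round(4),"mid",((L+R)/2).round(4))
a=ray(c,T(95,495),.02);b=ray(c,T(725,450),.02);d=a-b;yaw=np.arctan2(-d[0],d[1]);print("base",a.round(4),b.round(4),np.linalg.norm(d).round(4),yaw.round(4),"org",((a+b)/2+.105*np.array([np.cos(yaw),np.sin(yaw),0])).round(4))
print("knob top@.19",ray(c,T(414,158),.19).round(4), "side", ray(s,S(176,103),.193).round(4))
# knob two-view triangulation
P=[k["intrinsics"]@np.c_[k["R"],k["t"]] for k in(c,s)]
X=cv2.triangulatePoints(P[0],P[1],np.array(T(416,152)),np.array(S(176,103)));print("knob tip tri",(X[:3]/X[3]).ravel().round(4))
for z in(.048,.052,.056):
    a=ray(c,T(203,552),z);b=ray(c,T(620,528),z);d=a-b;print("book",z,a.round(4),b.round(4),np.linalg.norm(d).round(4),np.arctan2(-d[0],d[1]).round(4),"side R/L",ray(s,S(433,225),z).round(4),ray(s,S(413,440),z).round(4))
f=cv2.cvtColor(c["frame"],cv2.COLOR_BGR2HSV)
m=((f[...,0]>15)&(f[...,0]<32)&(f[...,1]>90)).astype(np.uint8);m[:, :330]=0;m[265:]=0;m[:,385:]=0
x,y,w,h=cv2.boundingRect(m);print("tape",x,y,w,h,ray(c,(x+w/2,y+h/2),.04).round(4))
print("cream",ray(c,(188,157),.02).round(4),ray(c,(180,216),.02).round(4),"lotion",ray(c,(366,182),.13).round(4))
```

```text
nuts [0.6065 0.0835 0.147 ] [ 0.6257 -0.15    0.147 ] dist 0.2343  yaw 0.0823 mid [ 0.6161 -0.0333  0.147 ]
base [0.5023 0.0905 0.02  ] [ 0.522  -0.1769  0.02  ] 0.2681 0.0735 org [ 0.6169 -0.0355  0.02  ]
knob top@.19 [ 0.6151 -0.0325  0.19  ] side [ 0.6181 -0.0302  0.193 ]
knob tip tri [ 0.618  -0.0331  0.1908]
book 0.048 [0.4773 0.0446 0.048 ] [ 0.4874 -0.1275  0.048 ] 0.1724 0.059 side R/L [ 0.4937 -0.1343  0.048 ] [0.4814 0.0472 0.048 ]
book 0.052 [0.4771 0.0446 0.052 ] [ 0.4872 -0.1269  0.052 ] 0.1718 0.059 side R/L [ 0.4932 -0.1292  0.052 ] [0.481  0.0513 0.052 ]
book 0.056 [0.4769 0.0446 0.056 ] [ 0.487  -0.1263  0.056 ] 0.1712 0.059 side R/L [ 0.4927 -0.1242  0.056 ] [0.4805 0.0554 0.056 ]
tape 335 171 43 86 [ 0.4957 -0.2317  0.04  ]
cream [0.6347 0.1724 0.02  ] [0.4912 0.1893 0.02  ] lotion [ 0.5612 -0.2323  0.13  ]
```

Request:
move_arm(increments=[[1, [0, 0, 0], -0.136], [1, [0, 0, 0], -0.136], [1, [0, 0, 0], -0.136], [1, [0, 0, 0], -0.136], [1, [-0.38, -0.82, 0], 0], [1, [-0.38, -0.82, 0], 0], [1, [-0.38, -0.82, 0], 0], [1, [-0.38, -0.82, 0], 0], [1, [-0.38, -0.82, 0], 0], [1, [-0.38, -0.82, 0], 0], [1, [-0.38, -0.82, 0], 0], [1, [-0.38, -0.82, 0], 0], [1, [-0.38, -0.82, 0], 0], [1, [-0.38, -0.82, 0], 0], [1, [-0.38, -0.82, 0], 0], [1, [-0.38, -0.82, 0], 0]])

```text
time_s: 1.63
eef_pos: [0.3549, 0.4907, 0.2377]
eef_rot: [0.0, -0.039, 0.999, 0.0]
wrist_force: [1.5, -0.0, -0.4]
width: 1.002
grip_force: 0.0
```

Request:
move_arm(increments=[[1, [-0.15, -0.9, 0], 0], [1, [-0.15, -0.9, 0], 0], [1, [-0.15, -0.9, 0], 0], [1, [-0.15, -0.9, 0], 0], [1, [-0.15, -0.9, 0], 0], [1, [-0.15, -0.9, 0], 0], [1, [-0.15, -0.9, 0], 0], [1, [-0.15, -0.9, 0], 0], [1, [-0.15, -0.9, 0], 0], [1, [-0.15, -0.9, 0], 0], [1, [-0.15, -0.9, 0], 0], [1, [-0.15, -0.9, 0], 0], [1, [-0.15, -0.9, 0], 0], [1, [-0.15, -0.9, 0], 0], [1, [-0.15, -0.9, 0], 0], [1, [-0.15, -0.9, 0], 0], [1, [-0.15, -0.9, 0], 0], [1, [-0.15, -0.9, 0], 0], [1, [0, -0.9, 0], 0], [1, [0, -0.9, 0], 0]])

```text
time_s: 3.3
eef_pos: [0.4359, 0.1361, 0.2377]
eef_rot: [0.0, -0.039, 0.999, 0.0]
wrist_force: [-0.9, 0.2, -0.2]
width: 1.0
grip_force: 0.0
```

Run:
```python
from h import *
o=get_obs(); print(o["eef_pos"],o["eef_rot"],o["joint_pos"].round(3))
```

```text
[0.43594298 0.1360839  0.23774265] [ 1.80701417e-04 -3.92156127e-02  9.99230753e-01  7.45239404e-05] [-0.354  0.282 -0.092  2.189  0.041  0.671  1.175]
```

Request:
move_arm(increments=[[1, [0, -0.9, 0], 0], [1, [0, -0.9, 0], 0], [1, [0, -0.9, 0], 0], [1, [0, -0.9, 0], 0], [1, [0, -0.9, 0], 0], [1, [0, -0.9, 0], 0], [1, [0, -0.9, 0], 0], [1, [0, -0.9, 0], 0], [1, [0, -0.9, 0], 0], [1, [0, -0.8, 0], 0], [1, [0, 0, 0.9], 0], [1, [0, 0, 0.9], 0], [1, [0, 0, 0.9], 0], [1, [0, 0, 0.9], 0], [1, [0, 0, 0.9], 0], [1, [0, 0, 0.9], 0], [1, [0, 0, 0.9], 0], [1, [0, 0, 0.9], 0], [1, [0, 0, 0.8], 0], [1, [0, 0, 0], 0]])

```text
time_s: 4.97
eef_pos: [0.4488, -0.0401, 0.0757]
eef_rot: [-0.002, -0.039, 0.999, 0.0]
wrist_force: [-0.1, -0.6, 0.2]
width: 0.999
grip_force: 0.0
```

Run:
```python
from h import *
c=read_camera("side"); crop(c,170,110,130,135,4.4,"pics/s2.png")
```

```text
(no output)
```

View pics/s2.png

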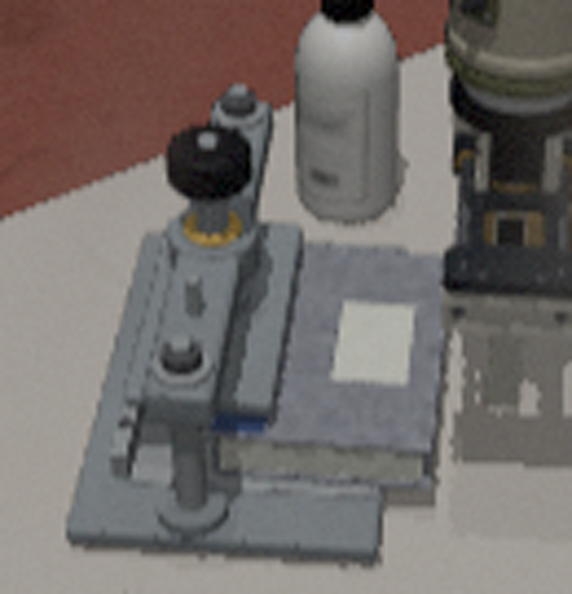

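The gripper stands about 20 mm clear of the book's front edge, (440,250) to (435,500) in the crop, with both fingers spread along it. I'll descend and push.

Request:
move_arm(increments=[[1, [0, 0, 0.8], 0], [1, [0, 0, 0.5], 0], [1, [0, 0, 0], 0], [1, [-0.25, 0, 0], 0], [1, [-0.25, 0, 0], 0], [1, [-0.25, 0, 0], 0], [1, [-0.25, 0, 0], 0], [1, [-0.2, 0, 0], 0], [1, [-0.2, 0, 0], 0], [1, [-0.2, 0, 0], 0], [1, [-0.2, 0, 0], 0], [1, [-0.2, 0, 0], 0], [1, [-0.2, 0, 0], 0], [1, [-0.2, 0, 0], 0], [1, [-0.2, 0, 0], 0]])

```text
time_s: 6.27
eef_pos: [0.4997, -0.0359, 0.0515]
eef_rot: [-0.002, -0.039, 0.999, -0.0]
wrist_force: [-6.4, -0.1, 5.3]
width: 1.0
grip_force: 3.4
```

Request:
move_arm(increments=[[1, [-0.2, 0, 0], 0], [1, [-0.1, 0, 0], 0], [1, [-0.1, 0, 0], 0], [1, [-0.1, 0, 0], 0], [1, [-0.1, 0, 0], 0]])

```text
time_s: 6.68
eef_pos: [0.5119, -0.035, 0.0515]
eef_rot: [-0.002, -0.039, 0.999, -0.0]
wrist_force: [-7.0, -0.2, 4.2]
width: 1.002
grip_force: 3.2
```

Request:
move_arm(increments=[[1, [-0.1, 0, 0], 0], [1, [-0.1, 0, 0], 0], [1, [-0.1, 0, 0], 0], [1, [-0.05, 0, 0], 0], [1, [-0.05, 0, 0], 0], [1, [-0.05, 0, 0], 0]])

```text
time_s: 7.18
eef_pos: [0.5209, -0.0343, 0.0515]
eef_rot: [-0.002, -0.039, 0.999, -0.0]
wrist_force: [-6.7, -0.0, 6.2]
width: 0.998
grip_force: 3.3
```

Request:
move_arm(increments=[[1, [-0.05, 0, 0], 0], [1, [-0.05, 0, 0], 0]])

```text
time_s: 7.35
eef_pos: [0.5229, -0.0341, 0.0515]
eef_rot: [-0.002, -0.039, 0.999, -0.0]
wrist_force: [-6.3, 0.0, 4.4]
width: 1.003
grip_force: 3.1
```

Request:
move_arm(increments=[[1, [-0.05, 0, 0], 0], [1, [-0.05, 0, 0], 0]])

```text
time_s: 7.52
eef_pos: [0.5242, -0.034, 0.0514]
eef_rot: [-0.003, -0.039, 0.999, -0.0]
wrist_force: [-10.1, -0.8, 7.0]
width: 1.001
grip_force: 5.0
```

Request:
move_arm(increments=[[1, [-0.05, 0, 0], 0], [1, [-0.03, 0, 0], 0]])

```text
time_s: 7.68
eef_pos: [0.5242, -0.034, 0.0513]
eef_rot: [-0.004, -0.039, 0.999, -0.0]
wrist_force: [-13.2, -1.0, 9.1]
width: 1.005
grip_force: 6.3
```

Request:
move_arm(increments=[[1, [-0.03, 0, 0], 0], [1, [0, 0, 0], 0]])

```text
time_s: 7.85
eef_pos: [0.5243, -0.034, 0.0513]
eef_rot: [-0.005, -0.039, 0.999, -0.0]
wrist_force: [-12.5, -0.6, 9.7]
width: 0.999
grip_force: 6.4
```

Request:
move_arm(increments=[[1, [-0.05, 0, 0], 0], [1, [-0.05, 0, 0], 0], [1, [0, 0, 0], 0]])

```text
time_s: 8.1
eef_pos: [0.5243, -0.034, 0.0511]
eef_rot: [-0.006, -0.039, 0.999, -0.0]
wrist_force: [-16.6, -0.9, 11.8]
width: 1.002
grip_force: 8.5
```

Run:
```python
from h import *
o=get_obs(); print(o["eef_pos"].round(4),o["eef_rot"].round(4),o["wrist_force"].round(1),o["moment"].round(2),o["joint_pos"].round(2))
```

```text
[ 0.5243 -0.034   0.0511] [-6.400e-03 -3.920e-02  9.992e-01 -3.000e-04] [-16.6  -0.9  11.8] [-0.17  3.64  0.07] [-0.03  0.66 -0.02  2.18  0.05  0.31  1.56]
```

Request:
move_arm(increments=[[1, [0.2, 0, 0], 0], [1, [0.5, 0, 0], 0], [1, [0.9, 0, 0], 0], [1, [0.9, 0, 0], 0], [1, [0, 0, -0.9], 0], [1, [0, 0, -0.9], 0], [1, [0, 0, -0.9], 0], [1, [0, 0, -0.9], 0], [1, [0, 0, -0.9], 0], [1, [0, 0, -0.9], 0], [1, [0, 0, -0.9], 0], [1, [0, 0, -0.9], 0], [1, [0, 0, -0.9], 0], [1, [0, 0, -0.9], 0], [1, [0, 0, -0.2], 0]])

```text
time_s: 9.35
eef_pos: [0.4826, -0.0373, 0.2382]
eef_rot: [0.003, -0.039, 0.999, -0.0]
wrist_force: [-0.0, 0.9, -0.1]
width: 0.998
grip_force: 0.0
```

Run:
```python
from h import *
c=read_camera("side"); crop(c,170,110,130,135,4.4,"pics/s3.png")
c=read_camera("top"); crop(c,205,125,140,105,5.7,"pics/t3.png")
o=get_obs(); print(o["eef_pos"].round(4),o["eef_rot"].round(4),o["joint_pos"].round(2))
```

```text
[ 0.4819 -0.0373  0.2363] [ 0.0015 -0.0393  0.9992 -0.    ] [-0.01  0.31 -0.04  2.14  0.02  0.68  1.59]
```

View pics/s3.png

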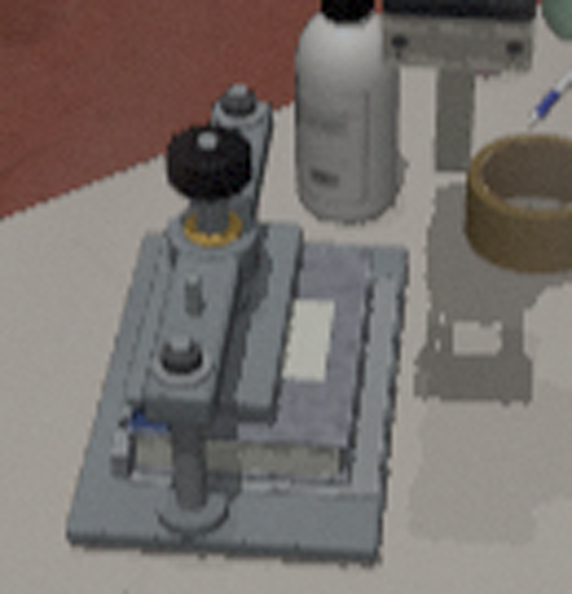

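View pics/t3.png

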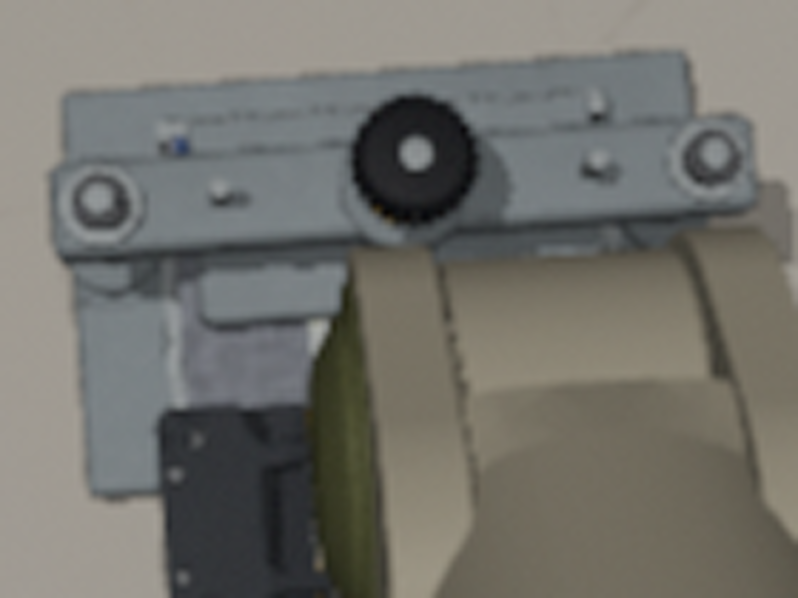

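The side view shows the book home: spine at the fence near (130,420), front edge (372,255) to (345,440) parallel to the bed's front. The top view shows its left edge near column 182. Checking lateral position and thickness, then on to the knob.

Run:
```python
from h import *
s=read_camera("side"); c=read_camera("top")
S=lambda x,y:(170+x/4.4-.4,110+y/4.4-.4); T=lambda x,y:(205+x/5.7-.4,125+y/5.7-.4)
O=np.array([.6168,-.034]);w=.078;R=np.array([[np.cos(w),np.sin(w)],[-np.sin(w),np.cos(w)]])
P=lambda X:(R@(X[:2]-O)).round(4)
for z in(.048,.052,.056): print(z,"FR",P(ray(s,S(372,255),z)),"FL",P(ray(s,S(345,440),z)),"top left edge",P(ray(c,T(182,330),z)),P(ray(c,T(185,400),z)))
```

```text
0.048 FR [-0.0822 -0.0859] FL [-0.0799  0.0828] top left edge [-0.0407  0.0911] [-0.0698  0.092 ]
0.052 FR [-0.0825 -0.0809] FL [-0.0803  0.087 ] top left edge [-0.0412  0.0911] [-0.0702  0.092 ]
0.056 FR [-0.0829 -0.0758] FL [-0.0807  0.0911] top left edge [-0.0416  0.0911] [-0.0706  0.092 ]
```

Request:
move_arm(increments=[[1, [-0.96, -0.04, 0], 0], [1, [-0.96, -0.04, 0], 0], [1, [-0.96, -0.04, 0], 0], [1, [-0.96, -0.04, 0], 0], [1, [-0.96, -0.04, 0], 0], [1, [-0.96, -0.04, 0], 0], [1, [-0.96, -0.04, 0], 0], [1, [0, 0, 0], -0.155], [1, [0, 0, 0], -0.155], [1, [0, 0, 0], -0.155], [1, [0, 0, 0], -0.155], [1, [0, 0, 0], 0], [1, [0, 0, 0], 0]])

```text
time_s: 10.63
eef_pos: [0.6153, -0.0326, 0.2343]
eef_rot: [-0.001, -0.277, 0.961, 0.0]
wrist_force: [0.2, 0.0, -0.1]
width: 0.999
grip_force: 0.0
```

Run:
```python
from h import *
o=get_obs(); print(o["eef_pos"].round(4),o["eef_rot"].round(4),o["joint_pos"].round(2),o["moment"].round(3))
```

```text
[ 0.6153 -0.0326  0.2343] [-8.000e-04 -2.770e-01  9.609e-01  5.000e-04] [ 0.07  0.48 -0.16  1.85  0.1   0.82  1.99] [ 0.057  0.032 -0.025]
```

Request:
move_arm(increments=[[1, [-0.04, -0.05, 0], 0], [1, [0, 0, 0.9], 0], [1, [0, 0, 0.9], 0], [1, [0, 0, 0.9], 0], [1, [0, 0, 0.17], 0], [1, [0, 0, 0], 0], [0.4, [0, 0, 0], 0], [0.4, [0, 0, 0], 0], [0.4, [0, 0, 0], 0], [0.4, [0, 0, 0], 0], [0.4, [0, 0, 0], 0], [0.4, [0, 0, 0], 0]], squeeze=25)

```text
time_s: 11.63
eef_pos: [0.617, -0.0329, 0.1787]
eef_rot: [0.0, -0.279, 0.96, -0.0]
wrist_force: [0.2, -0.2, -0.0]
width: 0.619
grip_force: 0.0
```

```bash
cat > m.py <<'E'
from h import *
o=get_obs(); q=o["eef_rot"]; print(o["time_s"],"pos",o["eef_pos"].round(4),"yaw",round(2*np.degrees(np.arctan2(q[1],q[2])),2),"F",o["wrist_force"].round(1),"M",o["moment"].round(3),"tau7",o["joint_torque"][6].round(3),"q7",o["joint_pos"][6].round(3),"w",round(o["width"],3),"g",round(o["grip_force"],1))
E
python3 m.py
```

```text
11.6333 pos [ 0.617  -0.0329  0.1787] yaw -32.39 F [ 0.2 -0.2 -0. ] M [ 0.095 -0.    -0.02 ] tau7 -0.002 q7 1.977 w 0.619 g 0.0
```

Still closing; finish the grip.

Request:
move_arm(increments=[[0.3, [0, 0, 0], 0], [0.2, [0, 0, 0.05], 0], [0.1, [0, 0, 0], 0], [0, [0, 0, 0], 0], [0, [0, 0, 0], 0], [0, [0, 0, 0], 0]])

```text
time_s: 12.13
eef_pos: [0.6168, -0.0326, 0.1776]
eef_rot: [0.0, -0.279, 0.96, 0.0]
wrist_force: [-1.2, 0.4, 4.3]
width: 0.478
grip_force: 25.0
```

```bash
python3 m.py
```

```text
12.1333 pos [ 0.6168 -0.0326  0.1776] yaw -32.4 F [-1.2  0.4  4.3] M [ 0.261  0.464 -0.016] tau7 0.025 q7 1.976 w 0.478 g 25.0
```

Request:
move_arm(increments=[[0, [0, 0, 0.023], 0.125], [0, [0, 0, 0.023], 0.125], [0, [0, 0, 0.023], 0.125]])

```text
time_s: 12.38
eef_pos: [0.6167, -0.0321, 0.1762]
eef_rot: [-0.0, -0.133, 0.991, 0.0]
wrist_force: [-2.6, 2.0, 5.4]
width: 0.484
grip_force: 25.0
```

```bash
python3 m.py
```

```text
12.3833 pos [ 0.6167 -0.0321  0.1762] yaw -15.28 F [-2.6  2.   5.4] M [0.705 0.624 0.054] tau7 1.442 q7 1.745 w 0.484 g 25.0
```

Request:
move_arm(increments=[[0, [0, 0, 0.023], 0.125], [0, [0, 0, 0.023], 0.125], [0, [0, 0, 0.023], 0.125]])

```text
time_s: 12.63
eef_pos: [0.6166, -0.0316, 0.1748]
eef_rot: [-0.0, 0.014, 1.0, 0.001]
wrist_force: [-2.0, 4.3, 4.9]
width: 0.48
grip_force: 25.0
```

```bash
python3 m.py
```

```text
12.6333 pos [ 0.6166 -0.0316  0.1748] yaw 1.57 F [-2.   4.3  4.9] M [0.91  0.616 0.03 ] tau7 1.4 q7 1.519 w 0.48 g 25.0
```

Request:
move_arm(increments=[[0, [0, 0, 0.023], 0.125]])

```text
time_s: 12.72
eef_pos: [0.6166, -0.0315, 0.1744]
eef_rot: [-0.0, 0.063, 0.998, 0.001]
wrist_force: [-2.4, 4.1, 5.4]
width: 0.479
grip_force: 25.0
```

```bash
python3 m.py; python3 -c "
from h import *
c=read_camera('side'); crop(c,185,170,75,60,7.9,'pics/s4.png')"; python3 m.py
```

```text
12.7167 pos [ 0.6166 -0.0315  0.1744] yaw 7.19 F [-2.4  4.1  5.4] M [0.966 0.555 0.101] tau7 1.395 q7 1.444 w 0.479 g 25.0
12.7667 pos [ 0.6167 -0.0314  0.1743] yaw 7.61 F [-3.6  4.2  5.8] M [ 0.987  0.479 -0.149] tau7 0.862 q7 1.438 w 0.481 g 25.0
```

View pics/s4.png

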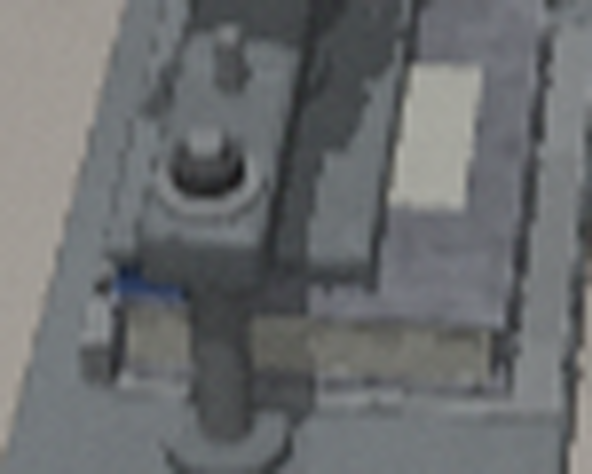

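Request:
move_arm(increments=[[0, [0, 0, 0.023], 0.125]])

```text
time_s: 12.85
eef_pos: [0.6167, -0.0313, 0.1739]
eef_rot: [-0.0, 0.109, 0.994, 0.001]
wrist_force: [-2.1, 4.2, 5.7]
width: 0.475
grip_force: 25.0
```

```bash
python3 m.py
```

```text
12.85 pos [ 0.6167 -0.0313  0.1739] yaw 12.56 F [-2.1  4.2  5.7] M [1.132 0.501 0.086] tau7 2.066 q7 1.372 w 0.475 g 25.0
```

Request:
move_arm(increments=[[0, [0, 0, 0.023], 0.125]])

```text
time_s: 12.93
eef_pos: [0.6167, -0.0311, 0.1734]
eef_rot: [-0.0, 0.16, 0.987, 0.001]
wrist_force: [-2.3, 5.1, 4.9]
width: 0.475
grip_force: 25.0
```

```bash
python3 m.py
```

```text
12.9333 pos [ 0.6167 -0.0311  0.1734] yaw 18.4 F [-2.3  5.1  4.9] M [1.181 0.473 0.103] tau7 1.589 q7 1.295 w 0.475 g 25.0
```

Request:
move_arm(increments=[[0, [0, 0, 0.023], 0.125]])

```text
time_s: 13.02
eef_pos: [0.6167, -0.031, 0.1729]
eef_rot: [-0.0, 0.208, 0.978, 0.001]
wrist_force: [-2.6, 5.6, 4.2]
width: 0.478
grip_force: 25.0
```

```bash
python3 m.py
```

```text
13.0167 pos [ 0.6167 -0.031   0.1729] yaw 24.05 F [-2.6  5.6  4.2] M [1.196 0.412 0.138] tau7 1.399 q7 1.22 w 0.478 g 25.0
```

Request:
move_arm(increments=[[0, [0, 0, 0.023], 0.125]])

```text
time_s: 13.1
eef_pos: [0.6169, -0.0309, 0.1725]
eef_rot: [-0.0, 0.256, 0.967, 0.001]
wrist_force: [-1.7, 6.6, 5.2]
width: 0.482
grip_force: 25.0
```

```bash
python3 m.py
```

```text
13.1 pos [ 0.6169 -0.0309  0.1725] yaw 29.67 F [-1.7  6.6  5.2] M [1.284 0.354 0.072] tau7 1.376 q7 1.146 w 0.482 g 25.0
```

Request:
move_arm(increments=[[0, [0.04, 0.06, 0.023], 0.125]])

```text
time_s: 13.18
eef_pos: [0.6169, -0.0305, 0.172]
eef_rot: [0.0, 0.303, 0.953, 0.0]
wrist_force: [-0.5, -1.5, 2.4]
width: 0.479
grip_force: 25.0
```

```bash
python3 m.py
```

```text
13.1833 pos [ 0.6169 -0.0305  0.172 ] yaw 35.32 F [-0.5 -1.5  2.4] M [-0.209  0.067  0.02 ] tau7 1.453 q7 1.07 w 0.479 g 25.0
```

Request:
move_arm(increments=[[0, [0, 0, 0.023], 0.125]])

```text
time_s: 13.27
eef_pos: [0.6171, -0.0305, 0.1716]
eef_rot: [0.0, 0.35, 0.937, 0.0]
wrist_force: [-0.7, 2.9, 1.7]
width: 0.477
grip_force: 25.0
```

```bash
python3 m.py
```

```text
13.2667 pos [ 0.6171 -0.0305  0.1716] yaw 40.95 F [-0.7  2.9  1.7] M [0.55  0.088 0.023] tau7 1.333 q7 0.997 w 0.477 g 25.0
```

Request:
move_arm(increments=[[0, [0, 0, 0.023], 0.125]])

```text
time_s: 13.35
eef_pos: [0.6172, -0.0303, 0.1711]
eef_rot: [0.0, 0.395, 0.919, 0.001]
wrist_force: [0.0, 2.4, 3.1]
width: 0.478
grip_force: 25.0
```

```bash
python3 m.py
```

```text
13.35 pos [ 0.6172 -0.0303  0.1711] yaw 46.57 F [0.  2.4 3.1] M [ 0.582 -0.023  0.098] tau7 1.351 q7 0.923 w 0.478 g 25.0
```

Request:
move_arm(increments=[[0, [0, 0, 0.023], 0.125]])

```text
time_s: 13.43
eef_pos: [0.6173, -0.0303, 0.1707]
eef_rot: [0.0, 0.44, 0.898, 0.001]
wrist_force: [1.1, 3.1, 2.2]
width: 0.479
grip_force: 25.0
```

```bash
python3 m.py
```

```text
13.4333 pos [ 0.6173 -0.0303  0.1707] yaw 52.19 F [1.1 3.1 2.2] M [ 0.638 -0.056  0.08 ] tau7 1.352 q7 0.85 w 0.479 g 25.0
```

Request:
move_arm(increments=[[0, [0, 0, 0.023], 0.125]])

```text
time_s: 13.52
eef_pos: [0.6174, -0.0302, 0.1702]
eef_rot: [0.0, 0.483, 0.875, 0.001]
wrist_force: [1.4, 3.5, 1.4]
width: 0.476
grip_force: 25.0
```

```bash
python3 m.py
```

```text
13.5167 pos [ 0.6174 -0.0302  0.1702] yaw 57.81 F [1.4 3.5 1.4] M [ 0.669 -0.214  0.061] tau7 1.347 q7 0.777 w 0.476 g 25.0
```

Request:
move_arm(increments=[[0, [0, 0, 0.023], 0.125]])

```text
time_s: 13.6
eef_pos: [0.6175, -0.0301, 0.1697]
eef_rot: [0.0, 0.526, 0.851, 0.001]
wrist_force: [1.7, 3.2, 0.9]
width: 0.477
grip_force: 25.0
```

```bash
python3 m.py
```

```text
13.6 pos [ 0.6175 -0.0301  0.1697] yaw 63.44 F [1.7 3.2 0.9] M [ 0.676 -0.364  0.043] tau7 1.341 q7 0.704 w 0.477 g 25.0
```

Request:
move_arm(increments=[[0, [0, 0, 0.023], 0.125]])

```text
time_s: 13.68
eef_pos: [0.6177, -0.03, 0.1692]
eef_rot: [0.0, 0.567, 0.824, 0.001]
wrist_force: [1.5, 4.5, 0.8]
width: 0.48
grip_force: 25.0
```

```bash
python3 m.py
```

```text
13.6833 pos [ 0.6177 -0.03    0.1692] yaw 69.06 F [1.5 4.5 0.8] M [ 0.726 -0.415  0.06 ] tau7 1.337 q7 0.632 w 0.48 g 25.0
```

Request:
move_arm(increments=[[0, [0, 0, 0.023], 0.125]])

```text
time_s: 13.77
eef_pos: [0.6179, -0.03, 0.1688]
eef_rot: [0.0, 0.606, 0.795, 0.001]
wrist_force: [2.3, 3.1, 0.8]
width: 0.478
grip_force: 25.0
```

```bash
python3 m.py
```

```text
13.7667 pos [ 0.6179 -0.03    0.1688] yaw 74.67 F [2.3 3.1 0.8] M [ 0.719 -0.567  0.117] tau7 1.332 q7 0.559 w 0.478 g 25.0
```

Request:
move_arm(increments=[[0, [0, 0, 0.023], 0.125]])

```text
time_s: 13.85
eef_pos: [0.618, -0.0299, 0.1683]
eef_rot: [0.0, 0.645, 0.764, 0.001]
wrist_force: [3.0, 2.9, -0.2]
width: 0.479
grip_force: 25.0
```

```bash
python3 m.py
```

```text
13.85 pos [ 0.618  -0.0299  0.1683] yaw 80.29 F [ 3.   2.9 -0.2] M [ 0.731 -0.637  0.113] tau7 1.328 q7 0.486 w 0.479 g 25.0
```

Request:
move_arm(increments=[[0, [0, 0, 0.023], 0.125]])

```text
time_s: 13.93
eef_pos: [0.6182, -0.0299, 0.1679]
eef_rot: [0.001, 0.681, 0.732, 0.001]
wrist_force: [4.1, 5.2, -0.2]
width: 0.479
grip_force: 25.0
```

```bash
python3 m.py
```

```text
13.9333 pos [ 0.6182 -0.0299  0.1679] yaw 85.91 F [ 4.1  5.2 -0.2] M [ 0.702 -0.797  0.07 ] tau7 1.316 q7 0.414 w 0.479 g 25.0
```

Request:
move_arm(increments=[[0, [0, 0, 0.023], 0.125]])

```text
time_s: 14.02
eef_pos: [0.6184, -0.0299, 0.1674]
eef_rot: [0.001, 0.717, 0.698, 0.001]
wrist_force: [4.7, 3.4, 0.1]
width: 0.477
grip_force: 25.0
```

```bash
python3 m.py
```

```text
14.0167 pos [ 0.6184 -0.0299  0.1674] yaw 91.53 F [4.7 3.4 0.1] M [ 0.725 -0.811  0.124] tau7 1.291 q7 0.342 w 0.477 g 25.0
```

Request:
move_arm(increments=[[0, [0, 0, 0.023], 0.125]])

```text
time_s: 14.1
eef_pos: [0.6185, -0.0299, 0.1669]
eef_rot: [0.001, 0.75, 0.662, 0.001]
wrist_force: [5.3, 3.4, -1.3]
width: 0.478
grip_force: 25.0
```

```bash
python3 m.py
```

```text
14.1 pos [ 0.6185 -0.0299  0.1669] yaw 97.15 F [ 5.3  3.4 -1.3] M [ 0.696 -0.954  0.099] tau7 1.268 q7 0.269 w 0.478 g 25.0
```

Request:
move_arm(increments=[[0, [0, 0, 0.023], 0.125]])

```text
time_s: 14.18
eef_pos: [0.6187, -0.03, 0.1665]
eef_rot: [0.001, 0.781, 0.624, 0.002]
wrist_force: [5.1, 3.6, -2.4]
width: 0.481
grip_force: 25.0
```

```bash
python3 m.py
```

```text
14.1833 pos [ 0.6187 -0.03    0.1665] yaw 102.77 F [ 5.1  3.6 -2.4] M [ 0.575 -1.123  0.199] tau7 1.246 q7 0.197 w 0.481 g 25.0
```

Request:
move_arm(increments=[[0, [0, 0, 0.006], 0.02]])

```text
time_s: 14.27
eef_pos: [0.6187, -0.03, 0.1664]
eef_rot: [0.001, 0.787, 0.618, 0.001]
wrist_force: [5.5, 3.9, 2.0]
width: 0.479
grip_force: 25.0
```

```bash
python3 m.py
```

```text
14.2667 pos [ 0.6187 -0.03    0.1664] yaw 103.73 F [5.5 3.9 2. ] M [ 0.631 -0.943  0.142] tau7 -0.997 q7 0.185 w 0.479 g 25.0
```

Request:
move_arm(increments=[[0, [0, 0, 0.006], 0.02]])

```text
time_s: 14.35
eef_pos: [0.6188, -0.0299, 0.1663]
eef_rot: [0.001, 0.79, 0.613, 0.001]
wrist_force: [4.5, 3.3, 0.0]
width: 0.478
grip_force: 25.0
```

```bash
python3 m.py
```

```text
14.35 pos [ 0.6188 -0.0299  0.1663] yaw 104.36 F [4.5 3.3 0. ] M [ 0.612 -0.921  0.172] tau7 -0.164 q7 0.177 w 0.478 g 25.0
```

Request:
move_arm(increments=[[0, [0, 0, 0.006], 0.02]])

```text
time_s: 14.43
eef_pos: [0.6188, -0.03, 0.1663]
eef_rot: [0.001, 0.795, 0.607, 0.002]
wrist_force: [4.7, 3.7, 0.8]
width: 0.48
grip_force: 25.0
```

```bash
python3 m.py
```

```text
14.4333 pos [ 0.6188 -0.03    0.1663] yaw 105.24 F [4.7 3.7 0.8] M [ 0.703 -0.875  0.138] tau7 0.036 q7 0.166 w 0.48 g 25.0
```

Request:
move_arm(increments=[[0, [0, 0, 0.002], 0.01]])

```text
time_s: 14.52
eef_pos: [0.6188, -0.03, 0.1663]
eef_rot: [0.001, 0.797, 0.604, 0.002]
wrist_force: [4.6, 3.8, 1.2]
width: 0.48
grip_force: 25.0
```

```bash
python3 m.py
```

```text
14.5167 pos [ 0.6188 -0.03    0.1663] yaw 105.7 F [4.6 3.8 1.2] M [ 0.667 -0.912  0.182] tau7 -0.162 q7 0.16 w 0.48 g 25.0
```

Request:
move_arm(increments=[[0, [0, 0, 0.002], 0.01]])

```text
time_s: 14.6
eef_pos: [0.6188, -0.03, 0.1662]
eef_rot: [0.001, 0.799, 0.601, 0.002]
wrist_force: [5.5, 4.0, -0.2]
width: 0.479
grip_force: 25.0
```

```bash
python3 m.py
```

```text
14.6 pos [ 0.6188 -0.03    0.1662] yaw 106.12 F [ 5.5  4.  -0.2] M [ 0.687 -0.935  0.22 ] tau7 -0.083 q7 0.154 w 0.479 g 25.0
```

Request:
move_arm(increments=[[0, [0, 0, 0.002], 0.01]])

```text
time_s: 14.68
eef_pos: [0.6188, -0.03, 0.1662]
eef_rot: [0.001, 0.802, 0.598, 0.002]
wrist_force: [5.1, 3.6, 0.4]
width: 0.481
grip_force: 25.0
```

```bash
python3 m.py
```

```text
14.6833 pos [ 0.6188 -0.03    0.1662] yaw 106.57 F [5.1 3.6 0.4] M [ 0.717 -0.962  0.144] tau7 -0.066 q7 0.149 w 0.481 g 25.0
```

Request:
move_arm(increments=[[0, [0, 0, 0.002], 0.01]])

```text
time_s: 14.77
eef_pos: [0.6188, -0.03, 0.1662]
eef_rot: [0.001, 0.804, 0.595, 0.002]
wrist_force: [4.7, 4.2, 1.2]
width: 0.481
grip_force: 25.0
```

```bash
python3 m.py; python3 -c "
from h import *
c=read_camera('side'); crop(c,185,170,75,60,7.9,'pics/s5.png')"; python3 m.py
```

```text
14.7667 pos [ 0.6188 -0.03    0.1662] yaw 107.02 F [4.7 4.2 1.2] M [ 0.677 -1.021  0.108] tau7 -0.065 q7 0.143 w 0.481 g 25.0
14.8167 pos [ 0.6188 -0.03    0.1661] yaw 107.05 F [4.3 3.5 0.6] M [ 0.728 -1.012  0.096] tau7 -0.083 q7 0.142 w 0.481 g 25.0
```

View pics/s5.png

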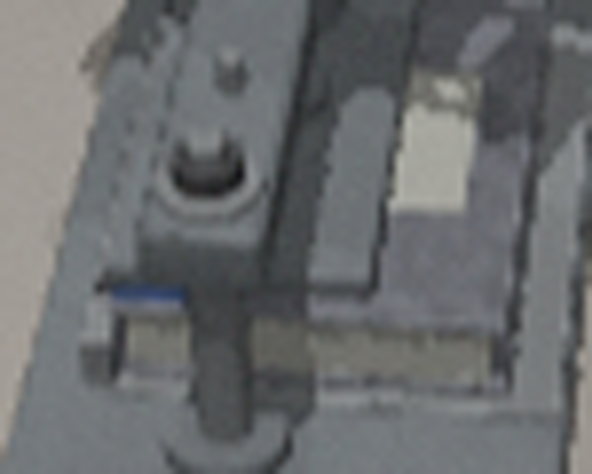

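The book is home and the platen's lower front corner is near (375,298), but I can't judge the gap by eye. I'll compare image profiles of the platen edge between the two crops with the expected travel.

```bash
python3 - <<'E'
from h import *
s=read_camera("side")
O=np.array([.6168,-.034]);w=.078
def W(x,y,z): return [O[0]+np.cos(w)*x-np.sin(w)*y,O[1]+np.sin(w)*x+np.cos(w)*y,z]
K=lambda p:((p-[185,170]+.4)*7.9).round(0)
for n,a in(("th0 .69",.69),("th 2.43",2.43)):
    z=.064-.00477*a; print(n,"platen FL low",K(proj(s,W(-.042,.083,z))),"up",K(proj(s,W(-.042,.083,z+.011))))
for t in(.028,.03,.032,.034): print("book",t,"FL top",K(proj(s,W(-.085,.092,.022+t))),"under corner",K(proj(s,W(-.042,.083,.022+t))))
print("bed FL",K(proj(s,W(-.102,.1,.022))), "bookFLbot",K(proj(s,W(-.085,.092,.022))))
a=cv2.imread("pics/s4.png",0);b=cv2.imread("pics/s5.png",0)
for n,i in(("s4",a),("s5",b)): print(n,[int(v) for v in i[236:340:4,335:362].mean(1)])
for n,i in(("s4",a),("s5",b)): print(n,"bookedge cols440-485",[int(v) for v in i[290:410:4,440:485].mean(1)])
E
python3 m.py
```

```text
th0 .69 platen FL low [380. 280.] up [379. 254.]
th 2.43 platen FL low [380. 299.] up [379. 274.]
book 0.028 FL top [515. 333.] under corner [381. 305.]
book 0.03 FL top [515. 328.] under corner [380. 300.]
book 0.032 FL top [515. 323.] under corner [380. 296.]
book 0.034 FL top [515. 319.] under corner [380. 291.]
bed FL [566. 418.] bookFLbot [515. 397.]
s4 [115, 115, 116, 114, 111, 104, 94, 83, 75, 70, 65, 66, 79, 95, 105, 111, 112, 112, 115, 114, 107, 98, 94, 94, 100, 107]
s5 [110, 111, 111, 112, 115, 117, 118, 118, 120, 118, 112, 100, 85, 74, 74, 83, 94, 107, 115, 117, 112, 103, 97, 94, 96, 101]
s4 bookedge cols440-485 [116, 118, 117, 115, 115, 117, 116, 114, 106, 97, 89, 87, 91, 99, 106, 109, 112, 112, 112, 111, 113, 116, 116, 112, 101, 92, 97, 110, 125, 134]
s5 bookedge cols440-485 [109, 110, 111, 111, 110, 109, 111, 115, 110, 100, 91, 87, 90, 99, 107, 110, 113, 113, 113, 113, 115, 117, 117, 114, 103, 93, 98, 111, 125, 134]
14.8667 pos [ 0.6188 -0.03    0.1661] yaw 107.02 F [5.2 3.  0.5] M [ 0.667 -1.003  0.126] tau7 -0.177 q7 0.143 w 0.481 g 25.0
```

Request:
move_arm(increments=[[0, [0.03, 0.02, 0], 0], [0, [0.03, 0.02, 0], 0], [0, [0, 0, 0], 0]])

```text
time_s: 15.12
eef_pos: [0.6189, -0.03, 0.1661]
eef_rot: [0.0, 0.804, 0.594, 0.001]
wrist_force: [3.5, 3.0, 3.6]
width: 0.48
grip_force: 25.0
```

```bash
python3 m.py
```

```text
15.1167 pos [ 0.6189 -0.03    0.1661] yaw 107.06 F [3.5 3.  3.6] M [ 0.502 -0.767  0.191] tau7 -0.179 q7 0.141 w 0.48 g 25.0
```

Request:
move_arm(increments=[[0.5, [0, 0, 0], 0], [0.55, [0, 0, 0], 0], [0.7, [0, 0, 0], 0], [0.9, [0, 0, 0], 0], [1, [0, 0, 0], 0], [1, [0, 0, 0], 0], [1, [0, 0, 0], 0], [1, [0, 0, 0], 0]])

```text
time_s: 15.78
eef_pos: [0.6178, -0.0305, 0.1656]
eef_rot: [-0.0, 0.804, 0.594, -0.0]
wrist_force: [-0.9, 0.4, -1.2]
width: 0.928
grip_force: 0.0
```

```bash
for i in 1 2 3; do python3 m.py; python3 -c "
from h import *
read_camera('side')"; done
```

```text
15.7833 pos [ 0.6178 -0.0305  0.1656] yaw 107.11 F [-0.9  0.4 -1.2] M [-0.059  0.096 -0.016] tau7 -0.0 q7 0.141 w 0.928 g 0.0
15.8333 pos [ 0.6178 -0.0305  0.1656] yaw 107.1 F [-0.  -0.1  0.2] M [-0.094  0.117 -0.069] tau7 0.0 q7 0.141 w 0.969 g 0.0
15.8833 pos [ 0.6178 -0.0305  0.1657] yaw 107.11 F [-0.3 -0.9 -0.5] M [-0.044  0.064 -0.025] tau7 0.0 q7 0.141 w 0.984 g 0.0
```

With the fingers open the moment bias reads about −0.03 N m, so the moving readings put the platen at roughly 15 N. That agrees with the angle turned since contact. Lifting clear.

Request:
move_arm(increments=[[1, [0, 0, -0.5], 0], [1, [0, 0, -0.8], 0], [1, [0, 0, -0.8], 0], [1, [0, 0, -0.8], 0], [1, [0, 0, -0.8], 0], [1, [0, 0, -0.5], 0], [1, [0, 0, 0], 0], [1, [0, 0, 0], 0], [1, [0, 0, 0], 0]])

```text
time_s: 16.68
eef_pos: [0.6175, -0.0303, 0.2491]
eef_rot: [-0.0, 0.804, 0.594, -0.0]
wrist_force: [-1.4, 0.1, -0.6]
width: 1.0
grip_force: 0.0
```

```bash
python3 m.py; python3 -c "
from station import *
print(close_job())"
```

```text
16.6833 pos [ 0.6175 -0.0303  0.2491] yaw 107.09 F [-1.4  0.1 -0.6] M [-0.092  0.099 -0.05 ] tau7 -0.008 q7 0.068 w 1.0 g 0.0
the job is handed in; nothing more can be done
None
```

I pushed the book home against the fence, pressed it to an estimated 15–17 N (worked out from knob torque and angle, not measured directly), let go of the knob and handed the job in at about 17 s; no verdict was returned.

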